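# Raise and hold the copy-stand camera

### The arm

A 6-joint arm with a two-finger parallel gripper is mounted at the origin on the work surface. World frame = base frame: x ahead of the robot, y to its left, z up, the work surface at z = 0. Lengths are in m, angles in rad, forces in N, time in s.
With the tool pointing down it reaches from about 0.375 to 0.9 m from the base axis. Payload 3.1 kg.
Tool frame: the origin (TCP) lies at the very end of the fingers, on their centre line; the grasp point (between the pads) lies 19 mm behind it; z points along the fingers, y is the direction in which the jaws open and shut (so a half turn about z gives the same grasp; the last joint's range is limited). The gripper opens to 87 mm and grips with 3 to 60 N. Pads are 19 mm wide; open, the fingers measure 117 mm over their backs; the gripper's body (75 mm by 190 mm) begins 51 mm behind the grasp point.
Start: joints at [-1.506, 0.527, 1.433, -0, 1.181, -0.178], TCP at [0.15, -0.607, 0.223] pointing down, gripper open.
Joint ranges: [-3.08, 3.08], [-0.75, 2.2], [0.22, 2.44], [-1.43, 4.57], [0, 2.65], [-2.85, 2.85]. Speed limits (rad/s): [2.79, 2.79, 3.14, 3.14, 3.14, 3.14].

### API

Orientations are given as a unit quaternion [w, x, y, z].
In Python, from cell import ctrl gives the robot as it stands.
- The arm moves only by the tool send_rows, never from a script. Its argument "series" is a list of rows, each a list of 2 entries, a list of its own where there are three numbers: the shift along the tool's x, y, z scaled (see below), then the turn, a rotation vector about the tool's x, y, z scaled (see below). In form: [[[x, y, z], [wx, wy, wz]], ...]. A call has 1 to 8 rows; each row shifts and turns the commanded pose from where the row before left it, along the tool's axes as they then stand; what a row does not reach is not made up. The controller multiplies each number of a shift by 0.03 m and each number of a turn by 0.08 rad. A row lasts 1/12 s, in which the tool goes at most 41.7 mm and 7.16 degrees, less where a joint would pass 70% of its speed; a pose out of reach is approached as far as the arm can. A call with a number of a shift or a turn outside -1 to 1 is refused whole. A call with a gripper value outside its range is refused whole. "fingers" is the opening, from 0 (shut) to 1 (fully open), set as the call begins (left out, the last holds). The fingers move at their own pace and stop on an object; the grip force is fixed at half the most. Time passes only in rows, so rows that do not move let the fingers close. It gives the time, the measured TCP pose, the force and the opening at its end, in the units of the state.
- ctrl.observe(): the state, without advancing time (a new reading comes with each control period).
- ctrl.snapshot(name): name is "side" or "top"; returns (picture, depth): 384x512x3 uint8, red, green, blue; 384x512 float32, m along the optical axis (not along the pixel's ray), 0 where there is no reading.
- ctrl.get_calibration(name): a dict with "fx", "fy", "cx", "cy" (pixels), "T" (4x4, takes a point from camera to world coordinates). Camera axes: x right, y down, z forward; pixel columns grow to the right and rows downward; lengths in m; the calibration is good to about 2 mm. A picture is of the moment at which its call begins. get_calibration takes no time and is no camera call.
- ctrl.close_job(): hands the job in, once; it reports no verdict.
The state is a dict: "time_s": time; "joints": joint angles; "joint_vel": joint speeds; "joint_efforts": joint torques, N m; "tool_pos": TCP position; "ee_rot": TCP orientation; "force": force on the tool from outside, world axes, zero at the start; "ft_torque": the same for the moment, N m; "width": finger opening in m.
Only numpy, scipy, OpenCV 4.12 (cv2) and the standard library are available. Lean on these libraries where they do the work, as an engineer would, in place of code of your own. Each camera call takes 0.05 s, during which the arm holds its last target.

### The job

The camera of the bench copy stand is stowed too low to get the whole tube rack into the picture: squeeze in the release button on the side of the grip on top of the mast, and with it squeezed pull the grip straight up, past the first stop, to the second stop where the mast is fully out. Finish while still holding it up there by the grip, button squeezed (the clamp screw is slack, so the mast sinks when let go), so that a colleague can take the picture. Leave the stand's base standing flat where it is on the bench, and do not disturb the tube rack, the vial or the bottle.

Things in the scene. Friction and masses are not known exactly. Their poses are not given: they have to be found in the camera images.
- stand: bench copy stand: white base board 300 x 220 mm, 18 mm high, 3.2 kg, loose on the bench. Origin on the mast's axis at bench height; x along the camera arm, z up. Board spans x -50 to 250, y -110 to 110 mm. Fixed outer tube 31 mm square with a black collar 42 mm square, top at z 126 mm; slack clamp screw to -x, 43 mm long. Tubes 23 and 16 mm square slide up out of it.
- grip (a point): centre of the grip on top of the mast, at button height: upright grey block 44 (x) x 26 (y) x 54 mm tall on the mast's axis, from 26 mm above to 28 mm below this point; 178 mm above the bench stowed, 298 mm fully out. Axes as stand. Pinching it here across the two 44 mm wide faces (closing along y) squeezes the button flush. Grip and camera weigh about 0.4 kg.
- button (a point): middle of the outer face of the release button, 14 wide x 18 mm tall, bare metal, in the grip's +y face, 4.5 mm proud of it when out. In the stowed position a catch locks the mast to the collar unless the button is in; pulling while it is locked lifts the whole stand.
- camera (a point): lens of the round camera pod (54 mm diameter, from 40 mm above to 6 mm above this point) at the end of the camera arm (22 mm wide), which leaves the mast just under the grip; 122 mm to +x of the mast's axis and 61 mm below grip. Moves with the grip.
- release_button (a joint): how far the release button is pushed in, m: 0 out, about 0.0045 flush with the grip's face. Spring loaded, about 5 N when flush; the catch is free from 0.003.
- mast_upper (a joint): how far the inner tube with grip and camera is drawn out of the middle tube, m: 0 stowed, 0.060 at its end (the first stop). It moves first.
- mast_lower (a joint): how far the middle tube is drawn out of the fixed outer tube, m: 0 stowed, 0.060 at its end. It moves once mast_upper is out; both at 0.060 is the second stop, grip 120 mm above its stowed height, a hard end. Pulling takes about 5 N up to the first stop, 8 N from there to the second; the mast sinks when let go.
- rack_mid (a point): middle of a white plastic test-tube rack 84 x 190 x 61 mm with glass tubes up to 76 mm high, standing on the base board under the camera; this point is 30 mm above its foot. Leave alone.
- vial_mid (a point): middle of a small glass vial, 23 mm diameter, 54 mm tall, on the bench beside the stand. Leave alone.
- reagent_mid (a point): middle height (50 mm) of a white plastic reagent bottle, 48 mm diameter, 100 mm tall, on the bench beside the stand. Leave alone.

How it is judged:
By the outcome, as a careful person would: the job done as asked, in the order asked, and still so for the second after the job is handed in, while the arm keeps its last pose, push and grip.
It also fails if it takes over 32 s, if anything falls off the work surface, if the arm or the gripper's body presses on something with over 40 N, if the wrist force passes 120 N, or if a joint passes its speed limit or range.

## Working session

There is one attempt and no reset: what is moved stays moved. The work goes in short steps, Python scripts to look and compute and a tool call to move; the robot and the scene stay as the last step left them, time stands still between calls to the robot, and variables do not carry over. Pictures are saved under pics/ and viewed, and the job is handed in when it is done.

Besides the shell and the picture viewer there is one more tool, called after "Call:" as name(argument=value, ...) on one line, values as JSON. send_rows: Moves the arm, as the interface text tells. Shifts and turns lie within -1 to 1; 1 stands for 0.03 m of shift or 0.08 rad of turn. Its arguments: {"type":"object","properties":{"series":{"type":"array","items":{"type":"array"}},"fingers":{"type":"number"}},"required":["series"]}

```bash
mkdir -p pics; ls
python3 - <<'E'
from cell import ctrl
import cv2,numpy as np
print(ctrl.observe())
for n in("side","top"):
    p,d=ctrl.snapshot(n); cv2.imwrite(f"pics/{n}0.png",p[...,::-1]); np.save(f"{n}0.npy",d); np.save(f"{n}0rgb.npy",p)
    c=ctrl.get_calibration(n); print(n,c); np.savez(f"{n}cal.npz",**c)
E
```

```text
pics
{'time_s': 0.0, 'joints': array([-1.50650769e+00,  5.28487648e-01,  1.43387018e+00, -3.88786638e-05,
        1.18139330e+00, -1.78503122e-01]), 'joint_vel': array([ 0.00067765, -0.00024337,  0.00122978,  0.00061438, -0.00030439,
        0.00029981]), 'joint_efforts': array([ 2.17307224e-04, -4.40047181e+01, -1.76592922e+01,  6.32789894e-02,
        5.79575880e-02, -1.47762448e-04]), 'tool_pos': array([ 0.15022738, -0.60593682,  0.22156865]), 'ee_rot': array([-1.07850282e-03,  9.92639091e-01,  1.21105206e-01,  4.36519632e-05]), 'force': array([-0.02398417, -0.25499678, -0.78577676]), 'ft_torque': array([-0.01560215,  0.0080693 ,  0.00415924]), 'width': 0.08757878123730026}
side {'fx': 405.161770346746, 'fy': 405.161770346746, 'cx': 257.6523952006122, 'cy': 193.18305467021645, 'T': array([[-0.75406036, -0.31209647,  0.57791761, -0.06034303],
       [-0.65678803,  0.35195094, -0.66690331,  0.79570449],
       [ 0.00473952, -0.88245472, -0.47037348,  0.66310461],
       [ 0.        ,  0.        ,  0.        ,  1.        ]])}
top {'fx': 395.88186510629026, 'fy': 395.88186510629026, 'cx': 261.4549184904637, 'cy': 187.95181676494795, 'T': array([[ 0.01712281, -0.98383307,  0.17826748,  0.39918394],
       [-0.99965201, -0.0204233 , -0.01669551,  0.07241328],
       [ 0.02006641, -0.17791957, -0.98384042,  1.12870246],
       [ 0.        ,  0.        ,  0.        ,  1.        ]])}
```

View pics/side0.png

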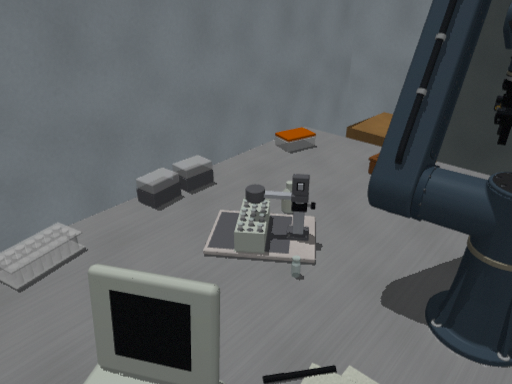

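View pics/top0.png

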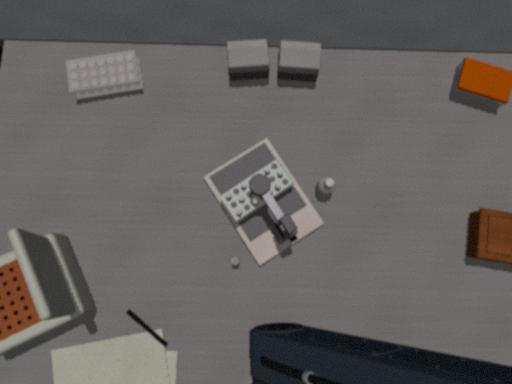

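The side view shows the grip at about (300,188), with the rack at (253,225), the vial at (296,267) and the bottle behind the grip. In the top view the grip is near (287,228), the vial at (235,262) and the bottle at (327,186). Next I'll zoom in and fit poses.

```bash
cat > h.py <<'E'
import numpy as np
def cloud(n,tag):
    d=np.load(f"{n}{tag}.npy"); c=np.load(f"{n}cal.npz")
    v,u=np.mgrid[0:384,0:512]
    P=np.stack([(u-c['cx'])/c['fx']*d,(v-c['cy'])/c['fy']*d,d],-1)@c['T'][:3,:3].T+c['T'][:3,3]
    P[d==0]=np.nan
    return P
E
python3 - <<'E'
from h import *; import cv2
np.set_printoptions(precision=4,suppress=True)
for n,(a,b,e,f) in dict(side=(195,330,160,290),top=(195,345,130,275)).items():
    im=np.load(f"{n}0rgb.npy")[e:f,a:b,::-1]; cv2.imwrite(f"pics/{n}0z.png",cv2.resize(im,None,fx=4,fy=4,interpolation=cv2.INTER_CUBIC))
P=cloud("top","0"); reg=P[130:275,195:345].reshape(-1,3)
m=(reg[:,2]>.006)&(reg[:,2]<.03); q=reg[m]
r=cv2.minAreaRect(q[:,:2].astype(np.float32)); print("board",len(q),r,cv2.boxPoints(r))
for n in("top","side"):
    P=cloud(n,"0"); R=P.reshape(-1,3); 
    s=(R[:,0]>.15)&(R[:,0]<.6)&(R[:,1]>-.25)&(R[:,1]<.25)
    for lo,hi in((.195,.215),(.15,.195),(.09,.11),(.045,.06)):
        q=R[s&(R[:,2]>lo)&(R[:,2]<hi)]; print(n,lo,len(q),q.mean(0) if len(q) else 0)
        if len(q)>4 : print(cv2.minAreaRect(q[:,:2].astype(np.float32)))
E
```

```text
board 5402 ((0.5693590044975281, 0.035324081778526306), (0.4129936397075653, 0.41595888137817383), 2.063917636871338) [[ 0.3555  0.2357]
 [ 0.3705 -0.18  ]
 [ 0.7832 -0.1651]
 [ 0.7682  0.2506]]
top 0.195 210 [ 0.4848 -0.0062  0.2039]
((0.4855022430419922, -0.006987132132053375), (0.043718352913856506, 0.026454491540789604), 33.6043701171875)
top 0.15 395 [0.5607 0.0487 0.1591]
((0.5378749966621399, 0.025185327976942062), (0.16782686114311218, 0.05242980271577835), 36.175933837890625)
top 0.09 162 [0.5678 0.068  0.0944]
((0.5310497283935547, 0.010371312499046326), (0.13689421117305756, 0.28098660707473755), 0.18976783752441406)
top 0.045 122 [0.4983 0.0524 0.0522]
((0.5054336190223694, -0.003983348608016968), (0.17895261943340302, 0.31102365255355835), 11.647139549255371)
side 0.195 104 [ 0.4824 -0.0022  0.2009]
((0.48351937532424927, -0.0058712437748909), (0.0425356850028038, 0.02664838917553425), 35.98649597167969)
side 0.15 400 [0.516  0.0273 0.1667]
((0.5371049046516418, 0.027189180254936218), (0.16577592492103577, 0.05050569027662277), 37.161258697509766)
side 0.09 191 [0.5323 0.0485 0.0955]
((0.5226306915283203, 0.0136188343167305), (0.15263023972511292, 0.27609366178512573), 0.3894331157207489)
side 0.045 287 [0.5015 0.0998 0.0517]
((0.5033308267593384, 0.013873383402824402), (0.1840296983718872, 0.27939698100090027), 11.52492618560791)
```

Run:
```python
from h import *; import cv2
np.set_printoptions(precision=4,suppress=True)
g=np.array([.485,-.0065])
for n in("top","side"):
    R=cloud(n,"0").reshape(-1,3)
    q=R[(R[:,2]>.145)&(R[:,2]<.163)&(np.hypot(R[:,0]-.585,R[:,1]-.063)<.045)]
    # keep pod: beyond 95 mm from grip
    q=q[np.hypot(*(q[:,:2]-g).T)>.1]
    (c,rad)=cv2.minEnclosingCircle(q[:,:2].astype(np.float32)); c=np.array(c)
    print(n,len(q),c,rad,np.median(q[:,2]),np.hypot(*(c-g)),np.degrees(np.arctan2(*(c-g)[::-1])))
    v=R[(R[:,2]>.195)&(R[:,2]<.215)&(np.hypot(*(R[:,:2]-g).T)<.04)]
    print(" top z",np.percentile(v[:,2],[5,50,95]))
# obstacles in stand frame: anything above z .03, coarse
R=cloud("top","0"); 
print("vial",R[258:267,230:240].reshape(-1,3)[np.nanargmax(R[258:267,230:240,2])],"bottle",R[176:196,316:338].reshape(-1,3)[np.nanargmax(R[176:196,316:338,2])])
```

```text
top 337 [0.5867 0.0608] 0.026775406673550606 0.158471541386078 0.12196553657886364 33.49366205641361
 top z [0.1989 0.2042 0.2071]
side 190 [0.5869 0.0636] 0.027807189151644707 0.15623747867815563 0.12366788556054696 34.53007547384197
 top z [0.196  0.2017 0.2039]
vial [0.3944 0.1291 0.0582] bottle [ 0.6071 -0.1234  0.1048]
```

View pics/side0z.png

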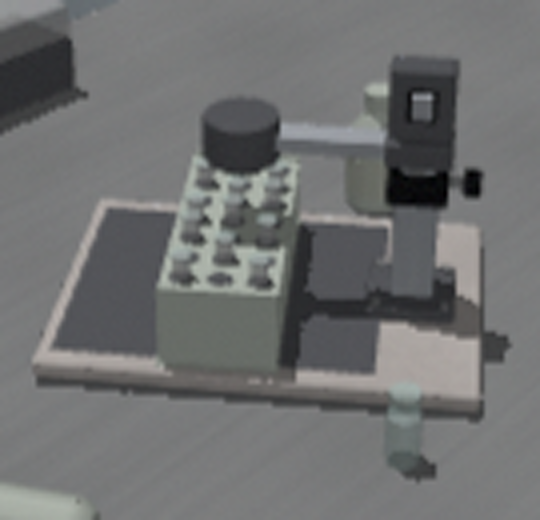

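View pics/top0z.png

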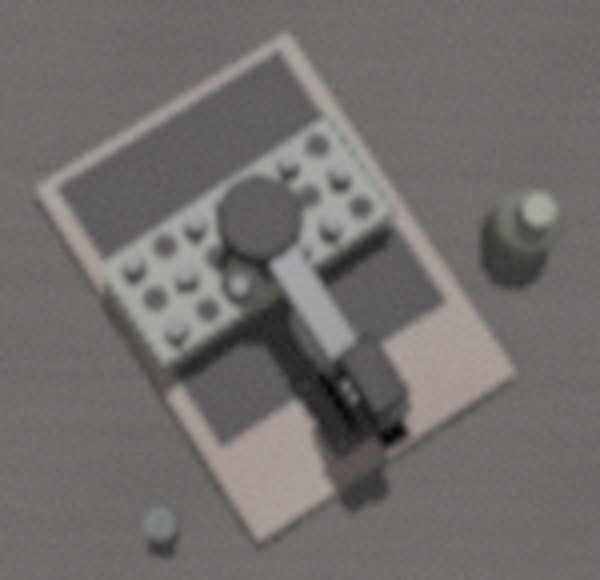

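The grip is at about (0.485, -0.006) with the stand's yaw near 34°, and the button face points +y (left). I'll raise the arm and turn the tool so that its x axis lies along the stand's x.

Call:
send_rows(series=[[[0, 0, -0.5], [0, 0, -0.6]], [[0, 0, -0.5], [0, 0, -0.8]], [[0, 0, -0.5], [0, 0, -0.8]], [[0, 0, -0.4], [0, 0, -0.8]], [[0, 0, -0.4], [0, 0, -0.8]], [[0, 0, 0], [0, 0, -0.6]], [[0, 0, 0], [0, 0, 0]]], fingers=1)

```text
time_s: 0.68
tool_pos: [0.1503, -0.6068, 0.2921]
ee_rot: [0.0, 0.956, 0.293, -0.0]
force: [0.5, 1.3, -0.1]
width: 0.087
```

```bash
cat > s.py <<'E'
from cell import ctrl
import numpy as np,sys
from scipy.spatial.transform import Rotation as Ro
np.set_printoptions(precision=4,suppress=True)
o=ctrl.observe(); q=o['ee_rot']; R=Ro.from_quat([q[1],q[2],q[3],q[0]])
M=R.as_matrix()
print(o['time_s'],o['tool_pos'],"yaw",np.degrees(np.arctan2(M[1,0],M[0,0])),"tool z",M[:,2],"F",o['force'],"T",o['ft_torque'],"w",o['width'],"q",o['joints'])
t=np.array([float(a) for a in sys.argv[1:4]]); y=np.radians(34.3)
X=np.array([np.cos(y),np.sin(y),0]);T=np.stack([X,[X[1],-X[0],0],[0,0,-1]],1)
print("shift units",M.T@(t-o['tool_pos'])/.03,"turn units",(R.inv()*Ro.from_matrix(T)).as_rotvec()/.08)
E
python3 s.py .485 -.0063 .27
```

```text
0.6833 [ 0.1503 -0.6068  0.2921] yaw 34.12555009481993 tool z [ 0.    -0.001 -1.   ] F [ 0.5008  1.3258 -0.1088] T [-0.014  -0.022   0.0163] w 0.08702943588473115 q [-1.5065  0.4604  1.3489 -0.      1.3313 -0.5313]
shift units [ 20.4651 -10.3116   0.7167] turn units [ 0.01    0.0064 -0.0381]
```

Call:
send_rows(series=[[[0.5, -0.25, 0], [0, 0, 0]], [[0.85, -0.43, 0], [0, 0, 0]], [[0.85, -0.43, 0], [0, 0, 0]], [[0.85, -0.43, 0], [0, 0, 0]], [[0.85, -0.43, 0], [0, 0, 0]], [[0.85, -0.43, 0], [0, 0, 0]], [[0.85, -0.43, 0], [0, 0, 0]], [[0.85, -0.43, 0], [0, 0, 0]]])

```text
time_s: 1.35
tool_pos: [0.256, -0.4153, 0.2907]
ee_rot: [-0.001, 0.956, 0.292, 0.0]
force: [0.9, 0.7, 0.6]
width: 0.0871
```

Call:
send_rows(series=[[[0.85, -0.43, 0], [0, 0, 0]], [[0.85, -0.43, 0], [0, 0, 0]], [[0.85, -0.43, 0], [0, 0, 0]], [[0.85, -0.43, 0], [0, 0, 0]], [[0.85, -0.43, 0], [0, 0, 0]], [[0.85, -0.43, 0], [0, 0, 0]], [[0.85, -0.43, 0], [0, 0, 0]], [[0.85, -0.43, 0], [0, 0, 0]]])

```text
time_s: 2.02
tool_pos: [0.3669, -0.2157, 0.291]
ee_rot: [-0.001, 0.956, 0.292, -0.0]
force: [1.2, -0.2, 0.3]
width: 0.087
```

Call:
send_rows(series=[[[0.85, -0.43, 0], [0, 0, 0]], [[0.85, -0.43, 0], [0, 0, 0]], [[0.85, -0.43, 0], [0, 0, 0]], [[0.85, -0.43, 0], [0, 0, 0]], [[0.85, -0.43, 0], [0, 0, 0]], [[0.85, -0.43, 0], [0, 0, 0]], [[0.85, -0.43, 0], [0, 0, 0]], [[0, 0, 0], [0, 0, 0]]])

```text
time_s: 2.68
tool_pos: [0.4653, -0.0388, 0.291]
ee_rot: [-0.001, 0.956, 0.294, 0.0]
force: [-0.3, -0.5, -0.3]
width: 0.0873
```

```bash
python3 s.py .485 -.0063 .24
```

```text
2.6833 [ 0.4653 -0.0388  0.291 ] yaw 34.25344459748781 tool z [ 0.0002  0.0025 -1.    ] F [-0.3221 -0.4588 -0.2802] T [ 0.0121 -0.0389 -0.0231] w 0.08727999945027616 q [-0.3249  0.2261  1.7234  0.0026  1.1928  0.6471]
shift units [ 1.1498 -0.5235  1.7013] turn units [-0.0244 -0.019  -0.0101]
```

Call:
send_rows(series=[[[0.6, -0.27, 0.4], [0, 0, 0]], [[0.55, -0.25, 0.4], [0, 0, 0]], [[0, 0, 0.4], [0, 0, 0]], [[0, 0, 0.4], [0, 0, 0]], [[0, 0, 0], [0, 0, 0]], [[0, 0, 0], [0, 0, 0]]])

```text
time_s: 3.18
tool_pos: [0.483, -0.0105, 0.2427]
ee_rot: [-0.001, 0.956, 0.293, -0.001]
force: [-1.5, -0.5, 0.2]
width: 0.0869
```

```bash
python3 s.py .485 -.0063 .159;python3 - <<'E'
from cell import ctrl
import cv2,numpy as np
for n in("side","top"):
    p,d=ctrl.snapshot(n); np.save(f"{n}1.npy",d)
    cv2.imwrite(f"pics/{n}1.png",cv2.resize(p[100:280,190:350,::-1],None,fx=3.3,fy=3.3,interpolation=cv2.INTER_CUBIC))
E
```

```text
3.1833 [ 0.483  -0.0105  0.2427] yaw 34.02555110177569 tool z [-0.0029  0.0005 -1.    ] F [-1.452  -0.5176  0.1736] T [-0.0216  0.0183 -0.0287] w 0.08690133931834856 q [-0.2535  0.311   1.7524 -0.0002  1.081   0.7235]
shift units [ 0.14   -0.0739  2.7905] turn units [-0.0259  0.0262 -0.0599]
```

View pics/side1.png

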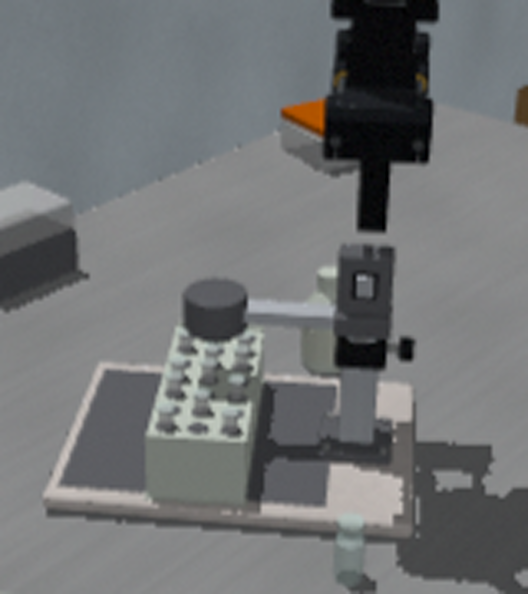

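View pics/top1.png

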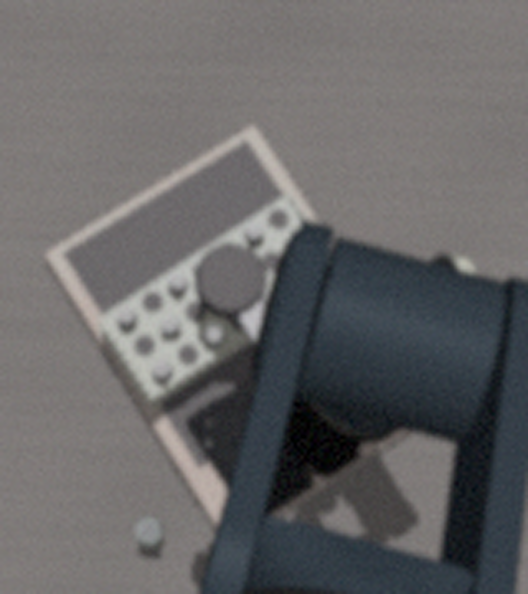

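The finger sits over the grip in line with its face, and the side image shows the button at (365,287) in the crop. Now I'll descend to the grasp height.

Call:
send_rows(series=[[[0.14, -0.07, 0.4], [0, 0, 0]], [[0, 0, 0.4], [0, 0, 0]], [[0, 0, 0.4], [0, 0, 0]], [[0, 0, 0.4], [0, 0, 0]], [[0, 0, 0.4], [0, 0, 0]], [[0, 0, 0.4], [0, 0, 0]], [[0, 0, 0.3], [0, 0, 0]], [[0, 0, 0], [0, 0, 0]]])

```text
time_s: 3.95
tool_pos: [0.4856, -0.0064, 0.1617]
ee_rot: [-0.001, 0.956, 0.293, -0.001]
force: [-0.1, -0.8, -0.7]
width: 0.0868
```

```bash
python3 s.py .485 -.0063 .159
```

```text
3.95 [ 0.4856 -0.0064  0.1617] yaw 34.0392129696994 tool z [-0.0022  0.0005 -1.    ] F [-0.1268 -0.8044 -0.7021] T [-0.0286 -0.0197  0.0129] w 0.08683808191640444 q [-0.2438  0.4357  1.8375 -0.0001  0.8706  0.7329]
shift units [-0.0128 -0.0141  0.0887] turn units [-0.0203  0.0189 -0.0569]
```

Pose is on target. Next, close partway so both fingers sit just off the grip.

Call:
send_rows(series=[[[0, 0, 0.09], [0, 0, 0]], [[0, 0, 0], [0, 0, 0]], [[0, 0, 0], [0, 0, 0]], [[0, 0, 0], [0, 0, 0]], [[0, 0, 0], [0, 0, 0]], [[0, 0, 0], [0, 0, 0]], [[0, 0, 0], [0, 0, 0]], [[0, 0, 0], [0, 0, 0]]], fingers=0.38)

```text
time_s: 4.62
tool_pos: [0.4863, -0.0063, 0.16]
ee_rot: [0.0, 0.956, 0.293, 0.0]
force: [-0.1, -0.4, -0.5]
width: 0.0416
```

```bash
python3 s.py .485 -.0063 .159;python3 - <<'E'
from cell import ctrl
import cv2,numpy as np
for n in("side",):
    p,d=ctrl.snapshot(n); np.save(f"{n}2.npy",d)
    cv2.imwrite(f"pics/{n}2.png",cv2.resize(p[130:280,190:350,::-1],None,fx=4,fy=4,interpolation=cv2.INTER_CUBIC))
E
```

```text
4.6167 [ 0.4863 -0.0063  0.16  ] yaw 34.08429918546953 tool z [ 0.0003 -0.0001 -1.    ] F [-0.0661 -0.355  -0.4945] T [-0.0501  0.0202  0.0017] w 0.04163286054004468 q [-0.2431  0.4385  1.839  -0.      0.8638  0.7328]
shift units [-0.038  -0.0238  0.0327] turn units [ 0.0026 -0.0023 -0.0471]
```

View pics/side2.png

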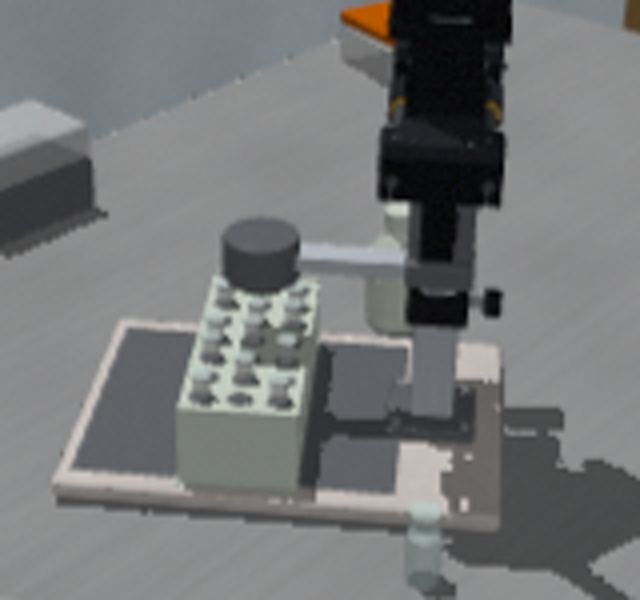

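The finger is centred on the grip's face, at column 437 against 441 for the grip's middle, and covers the button. I'll close further and watch the side force.

Call:
send_rows(series=[[[0, 0, 0.03], [0, 0, 0]], [[0, 0, 0], [0, 0, 0]], [[0, 0, 0], [0, 0, 0]], [[0, 0, 0], [0, 0, 0]]], fingers=0.33)

```text
time_s: 5.0
tool_pos: [0.4858, -0.0057, 0.1588]
ee_rot: [-0.001, 0.956, 0.293, -0.0]
force: [-0.8, 1.6, 1.0]
width: 0.0291
```

```bash
python3 s.py .485 -.0063 .159
```

```text
5.0 [ 0.4858 -0.0057  0.1588] yaw 34.06123755890378 tool z [-0.0011  0.0011 -1.    ] F [-0.81    1.5786  0.9831] T [ 0.4673  0.1319 -0.018 ] w 0.029100030297055175 q [-0.2428  0.4403  1.8405  0.001   0.8621  0.7329]
shift units [-0.0323  0.0019 -0.0064] turn units [-0.0186  0.0036 -0.0521]
```

Call:
send_rows(series=[[[0, 0, 0], [0, 0, 0]], [[0, 0, 0], [0, 0, 0]], [[0, 0, 0], [0, 0, 0]], [[0, 0, 0], [0, 0, 0]], [[0, 0, 0], [0, 0, 0]], [[0, 0, 0], [0, 0, 0]]], fingers=0)

```text
time_s: 5.5
tool_pos: [0.4865, -0.0067, 0.1588]
ee_rot: [0.0, 0.956, 0.293, 0.0]
force: [1.3, -1.4, -2.4]
width: 0.0258
```

```bash
python3 s.py .485 -.0063 .159
```

```text
5.5 [ 0.4865 -0.0067  0.1588] yaw 34.07386837341555 tool z [ 0.0003 -0.0006 -1.    ] F [ 1.2621 -1.4306 -2.4458] T [-0.2381 -0.0386 -0.1953] w 0.025804973629670245 q [-0.2436  0.4406  1.8397 -0.0006  0.8608  0.7329]
shift units [-0.0347 -0.038  -0.0052] turn units [ 0.0081  0.0006 -0.0493]
```

The opening is 25.8 mm, the same as the grip's 26 mm width, so the button is flush, and the side forces are low. I'll make a slow test lift of 9 mm.

Call:
send_rows(series=[[[0, 0, -0.1], [0, 0, 0]], [[0, 0, -0.1], [0, 0, 0]], [[0, 0, -0.1], [0, 0, 0]], [[0, 0, 0], [0, 0, 0]]])

```text
time_s: 5.83
tool_pos: [0.4865, -0.0066, 0.1685]
ee_rot: [0.0, 0.956, 0.293, 0.0]
force: [1.4, -2.8, -3.7]
width: 0.0255
```

```bash
python3 s.py .485 -.0063 .279
```

```text
5.8333 [ 0.4865 -0.0066  0.1685] yaw 34.08960146821461 tool z [ 0.0006 -0.0007 -1.    ] F [ 1.4061 -2.7771 -3.6801] T [-0.4493 -0.0643 -0.1834] w 0.025548123054481803 q [-0.2434  0.4244  1.8307 -0.0007  0.8857  0.7329]
shift units [-0.0358 -0.0329 -3.6817] turn units [ 0.0116 -0.0016 -0.0459]
```

The force is only 3.7 N, so the catch is free. I'll continue up to just below the first stop.

Call:
send_rows(series=[[[0, 0, -0.2], [0, 0, 0]], [[0, 0, -0.2], [0, 0, 0]], [[0, 0, -0.2], [0, 0, 0]], [[0, 0, -0.2], [0, 0, 0]], [[0, 0, -0.2], [0, 0, 0]], [[0, 0, -0.2], [0, 0, 0]], [[0, 0, -0.2], [0, 0, 0]], [[0, 0, 0], [0, 0, 0]]])

```text
time_s: 6.5
tool_pos: [0.4864, -0.0065, 0.2113]
ee_rot: [0.0, 0.956, 0.293, 0.0]
force: [1.6, -4.4, -4.5]
width: 0.0259
```

```bash
python3 s.py .485 -.0063 .279;python3 - <<'E'
from cell import ctrl
import cv2,numpy as np
for n in("side",):
    p,d=ctrl.snapshot(n); np.save(f"{n}3.npy",d)
    cv2.imwrite(f"pics/{n}3.png",cv2.resize(p[130:280,190:350,::-1],None,fx=4,fy=4,interpolation=cv2.INTER_CUBIC))
E
```

```text
6.5 [ 0.4864 -0.0065  0.2113] yaw 34.09211166219561 tool z [ 0.001  -0.0007 -1.    ] F [ 1.5826 -4.4173 -4.5209] T [-0.7488 -0.091  -0.2055] w 0.025881102815067492 q [-0.2432  0.3579  1.7857 -0.0005  0.9968  0.7329]
shift units [-0.0358 -0.029  -2.2575] turn units [ 0.0145 -0.0054 -0.0454]
```

View pics/side3.png

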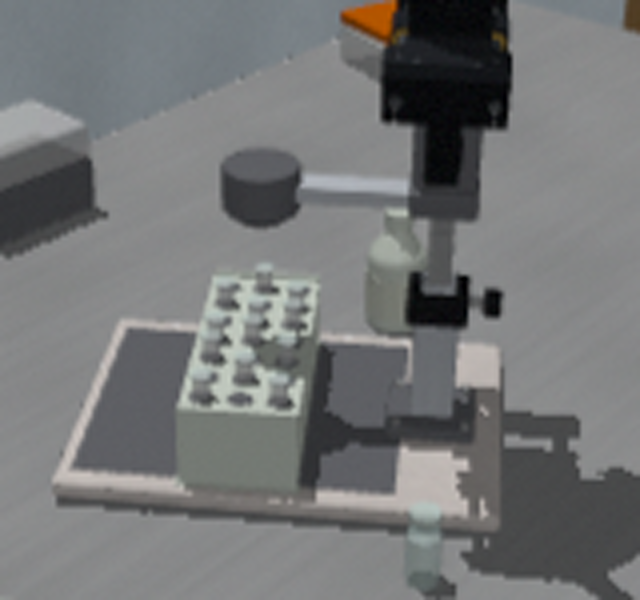

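The mast is rising and the base hasn't moved: the board corners are in the same pixels as before. A side force of about 4.5 N along stand -y has built up, so I'll relieve it slightly while passing the first stop.

Call:
send_rows(series=[[[0, 0.03, -0.15], [0, 0, 0]], [[0, 0, -0.15], [0, 0, 0]], [[0, 0, -0.15], [0, 0, 0]], [[0, 0, -0.15], [0, 0, 0]], [[0, 0, -0.15], [0, 0, 0]], [[0, 0, 0], [0, 0, 0]]])

```text
time_s: 7.05
tool_pos: [0.4865, -0.0067, 0.2332]
ee_rot: [-0.0, 0.956, 0.293, -0.0]
force: [1.0, -1.9, -2.2]
width: 0.0257
```

```bash
python3 s.py .485 -.0063 .279
```

```text
7.05 [ 0.4865 -0.0067  0.2332] yaw 34.084466836056066 tool z [-0.0003  0.0004 -1.    ] F [ 1.0398 -1.8851 -2.1891] T [-0.4485 -0.1174 -0.1979] w 0.025665344036860518 q [-0.2442  0.3276  1.7584  0.0004  1.056   0.7316]
shift units [-0.0348 -0.041  -1.5269] turn units [-0.0065  0.0002 -0.047 ]
```

Call:
send_rows(series=[[[0, 0, -0.15], [0, 0, 0]], [[0, 0, -0.2], [0, 0, 0]], [[0, 0, -0.2], [0, 0, 0]], [[0, 0, -0.2], [0, 0, 0]], [[0, 0, -0.2], [0, 0, 0]], [[0, 0, -0.15], [0, 0, 0]], [[0, 0, 0], [0, 0, 0]]])

```text
time_s: 7.63
tool_pos: [0.4865, -0.0068, 0.2666]
ee_rot: [-0.0, 0.956, 0.293, 0.0]
force: [-0.0, 0.0, -4.3]
width: 0.0259
```

```bash
python3 s.py .485 -.0063 .279;python3 - <<'E'
from cell import ctrl
import cv2,numpy as np
for n in("side",):
    p,d=ctrl.snapshot(n); np.save(f"{n}4.npy",d)
    cv2.imwrite(f"pics/{n}4.png",cv2.resize(p[130:280,190:350,::-1],None,fx=4,fy=4,interpolation=cv2.INTER_CUBIC))
E
```

```text
7.6333 [ 0.4865 -0.0068  0.2666] yaw 34.07842866603352 tool z [ 0.      0.0004 -1.    ] F [-0.0019  0.0169 -4.3104] T [-0.124   0.0171 -0.1415] w 0.025882918107328973 q [-0.2443  0.2842  1.7151  0.0004  1.1423  0.7316]
shift units [-0.034  -0.0414 -0.4131] turn units [-0.0036 -0.0029 -0.0483]
```

View pics/side4.png

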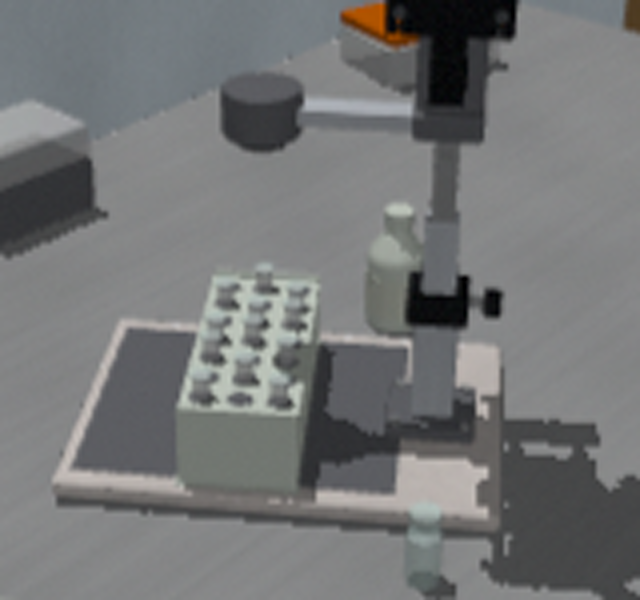

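The middle tube is sliding out and the base is unmoved. I'll approach the hard stop in small steps and watch the vertical force.

Call:
send_rows(series=[[[0, 0, -0.1], [0, 0, 0]], [[0, 0, -0.1], [0, 0, 0]], [[0, 0, -0.08], [0, 0, 0]], [[0, 0, 0], [0, 0, 0]]])

```text
time_s: 8.02
tool_pos: [0.4865, -0.0068, 0.2742]
ee_rot: [-0.0, 0.956, 0.293, -0.0]
force: [0.7, 0.3, -3.5]
width: 0.0258
```

```bash
python3 s.py .485 -.0063 .279
```

```text
8.0167 [ 0.4865 -0.0068  0.2742] yaw 34.0798237111007 tool z [-0.0005  0.0004 -1.    ] F [ 0.7131  0.3067 -3.4506] T [-0.0765 -0.0902 -0.2294] w 0.02580144664965632 q [-0.2443  0.2754  1.7043  0.0003  1.1626  0.7316]
shift units [-0.0337 -0.0424 -0.1615] turn units [-0.0085  0.0025 -0.048 ]
```

Call:
send_rows(series=[[[0, 0, -0.04], [0, 0, 0]], [[0, 0, 0], [0, 0, 0]], [[0, 0, 0], [0, 0, 0]]])

```text
time_s: 8.27
tool_pos: [0.4866, -0.0068, 0.2751]
ee_rot: [-0.0, 0.956, 0.293, -0.0]
force: [-0.8, 0.7, -5.9]
width: 0.0261
```

Call:
send_rows(series=[[[0, 0, -0.03], [0, 0, 0]], [[0, 0, 0], [0, 0, 0]], [[0, 0, 0], [0, 0, 0]]])

```text
time_s: 8.52
tool_pos: [0.4865, -0.0068, 0.2758]
ee_rot: [-0.0, 0.956, 0.293, -0.0]
force: [0.4, 0.9, -7.1]
width: 0.0259
```

Call:
send_rows(series=[[[0, 0, -0.04], [0, 0, 0]], [[0, 0, 0], [0, 0, 0]], [[0, 0, 0], [0, 0, 0]]])

```text
time_s: 8.77
tool_pos: [0.4866, -0.0069, 0.2771]
ee_rot: [-0.0, 0.956, 0.293, -0.0]
force: [-0.7, 1.2, -6.9]
width: 0.0255
```

Call:
send_rows(series=[[[0, 0, -0.03], [0, 0, 0]], [[0, 0, 0], [0, 0, 0]], [[0, 0, 0], [0, 0, 0]]])

```text
time_s: 9.02
tool_pos: [0.4866, -0.0069, 0.2781]
ee_rot: [-0.0, 0.956, 0.293, -0.0]
force: [-0.1, 1.3, -6.6]
width: 0.0258
```

Call:
send_rows(series=[[[0, 0, -0.03], [0, 0, 0]], [[0, 0, 0], [0, 0, 0]], [[0, 0, 0], [0, 0, 0]]])

```text
time_s: 9.27
tool_pos: [0.4866, -0.0069, 0.2789]
ee_rot: [-0.0, 0.956, 0.293, -0.0]
force: [-0.3, 0.3, -7.2]
width: 0.0255
```

Call:
send_rows(series=[[[0, 0, -0.03], [0, 0, 0]], [[0, 0, 0], [0, 0, 0]], [[0, 0, 0], [0, 0, 0]]])

```text
time_s: 9.52
tool_pos: [0.4865, -0.0069, 0.279]
ee_rot: [-0.0, 0.956, 0.293, -0.0]
force: [1.2, 1.6, -14.8]
width: 0.0261
```

The height stalled at 0.279 and the force jumped to 14.8 N, so this is the second stop (120 mm up), still well below the stand's weight. I'll settle there and look.

Call:
send_rows(series=[[[0, 0, 0], [0, 0, 0]], [[0, 0, 0], [0, 0, 0]], [[0, 0, 0], [0, 0, 0]], [[0, 0, 0], [0, 0, 0]], [[0, 0, 0], [0, 0, 0]], [[0, 0, 0], [0, 0, 0]]])

```text
time_s: 10.02
tool_pos: [0.4864, -0.0069, 0.2791]
ee_rot: [-0.0, 0.956, 0.293, -0.001]
force: [2.2, 1.6, -22.9]
width: 0.0258
```

```bash
python3 s.py .485 -.0063 .279;python3 - <<'E'
from cell import ctrl
import cv2,numpy as np
for n in("side","top"):
    p,d=ctrl.snapshot(n); np.save(f"{n}5.npy",d); np.save(f"{n}5rgb.npy",p)
    cv2.imwrite(f"pics/{n}5.png",cv2.resize(p[130:280,190:350,::-1],None,fx=4,fy=4,interpolation=cv2.INTER_CUBIC))
from h import *
a=np.load("side0rgb.npy").astype(int);b=np.load("side5rgb.npy").astype(int)
dif=np.abs(a-b).sum(-1)>60
print("changed px rack/board-left/vial:",dif[225:262,205:285].sum(),dif[205:250,205:270].sum(),dif[255:280,285:305].sum())
A=cloud("side","0");B=cloud("side","5")
for n in("0","4","5"):
    R=cloud("side",n).reshape(-1,3); q=R[(np.hypot(R[:,0]-.5868,R[:,1]-.0622)<.03)&(R[:,2]>.14)]
    print(n,"pod top z",np.percentile(q[:,2],90))
d=(B-A)[215:255,210:250,2]; print("board dz mm median",np.nanmedian(d)*1e3)
E
```

```text
10.0167 [ 0.4864 -0.0069  0.2791] yaw 34.077245583590184 tool z [-0.0012  0.0004 -1.    ] F [  2.2224   1.6004 -22.9028] T [ 0.1129 -0.633  -0.1888] w 0.02579470013097414 q [-0.2444  0.2697  1.6972  0.0001  1.176   0.7316]
shift units [-0.0283 -0.0427  0.0036] turn units [-0.0127  0.0096 -0.0486]
changed px rack/board-left/vial: 111 126 0
0 pod top z 0.15772202068275878
4 pod top z 0.2651405044808077
5 pod top z 0.27755102950119404
board dz mm median 0.05516094444296682
```

View pics/side5.png

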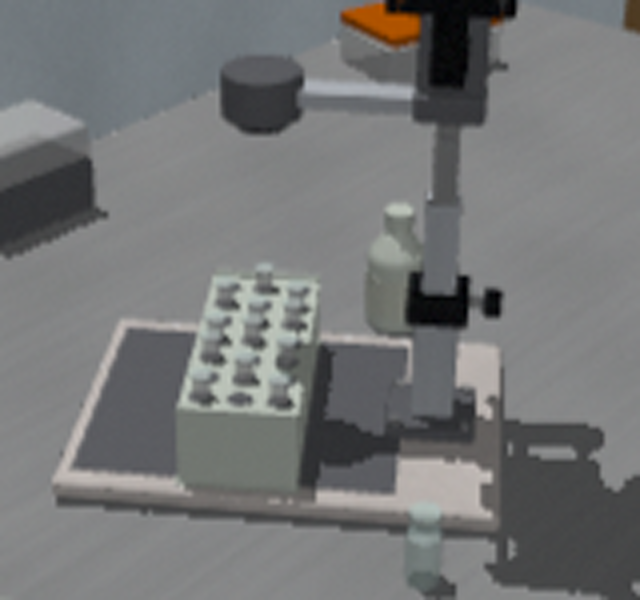

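The mast is fully out: the pod top rose 120 mm. The upward pull crept to 23 N, though, and that could tip the base, so I'll ease the command down a little.

Call:
send_rows(series=[[[0, 0, 0.025], [0, 0, 0]], [[0, 0, 0], [0, 0, 0]], [[0, 0, 0], [0, 0, 0]]])

```text
time_s: 10.37
tool_pos: [0.4865, -0.0069, 0.2791]
ee_rot: [-0.0, 0.956, 0.293, -0.0]
force: [1.8, 1.8, -20.0]
width: 0.0258
```

Call:
send_rows(series=[[[0, 0, 0], [0, 0, 0]], [[0, 0, 0], [0, 0, 0]], [[0, 0, 0], [0, 0, 0]], [[0, 0, 0], [0, 0, 0]], [[0, 0, 0], [0, 0, 0]], [[0, 0, 0], [0, 0, 0]]])

```text
time_s: 10.87
tool_pos: [0.4865, -0.0069, 0.2791]
ee_rot: [-0.0, 0.956, 0.293, -0.0]
force: [1.3, 2.3, -18.6]
width: 0.0258
```

Call:
send_rows(series=[[[0, 0, 0.01], [0, 0, 0]], [[0, 0, 0], [0, 0, 0]], [[0, 0, 0], [0, 0, 0]], [[0, 0, 0], [0, 0, 0]], [[0, 0, 0], [0, 0, 0]], [[0, 0, 0], [0, 0, 0]]])

```text
time_s: 11.37
tool_pos: [0.4866, -0.0069, 0.279]
ee_rot: [-0.0, 0.956, 0.293, -0.0]
force: [-1.6, 1.7, -14.5]
width: 0.0259
```

Call:
send_rows(series=[[[0, 0, 0], [0, 0, 0]], [[0, 0, 0], [0, 0, 0]], [[0, 0, 0], [0, 0, 0]], [[0, 0, 0], [0, 0, 0]], [[0, 0, 0], [0, 0, 0]], [[0, 0, 0], [0, 0, 0]], [[0, 0, 0], [0, 0, 0]], [[0, 0, 0], [0, 0, 0]]])

```text
time_s: 12.03
tool_pos: [0.4866, -0.0069, 0.279]
ee_rot: [-0.0, 0.956, 0.293, -0.0]
force: [-2.8, 2.6, -12.3]
width: 0.0259
```

Call:
send_rows(series=[[[0, 0, 0], [0, 0, 0]], [[0, 0, 0], [0, 0, 0]], [[0, 0, 0], [0, 0, 0]], [[0, 0, 0], [0, 0, 0]], [[0, 0, 0], [0, 0, 0]], [[0, 0, 0], [0, 0, 0]], [[0, 0, 0], [0, 0, 0]], [[0, 0, 0], [0, 0, 0]]])

```text
time_s: 12.7
tool_pos: [0.4867, -0.007, 0.279]
ee_rot: [-0.0, 0.956, 0.293, -0.0]
force: [-3.6, 3.9, -8.8]
width: 0.0257
```

```bash
python3 s.py .485 -.0063 .279;python3 - <<'E'
from cell import ctrl
import cv2,numpy as np
for n in("side","top"):
    p,d=ctrl.snapshot(n); np.save(f"{n}6.npy",d); np.save(f"{n}6rgb.npy",p)
    cv2.imwrite(f"pics/{n}6.png",cv2.resize(p[130:280,190:350,::-1],None,fx=4,fy=4,interpolation=cv2.INTER_CUBIC))
from h import *
for n in("0","5","6"):
    R=cloud("side",n).reshape(-1,3); q=R[(np.hypot(R[:,0]-.5868,R[:,1]-.0622)<.03)&(R[:,2]>.14)]
    print(n,"pod top z",np.percentile(q[:,2],90))
A=np.load("side0rgb.npy").astype(float).mean(-1)
for n in "56":
    B=np.load(f"side{n}rgb.npy").astype(float).mean(-1)
    for nm,(a,b,c,d) in dict(board_left=(210,262,205,240),board_front=(248,262,205,285),rack=(228,252,234,272),vial=(255,280,285,305),clamp=(195,212,312,320)).items():
        print(n,nm,cv2.phaseCorrelate(A[a:b,c:d].copy(),B[a:b,c:d].copy())[0])
    dz=(cloud("side",n)-cloud("side","0"))[...,2]; print("board front dz mm",np.nanmedian(dz[250:255,215:300])*1e3)
E
```

```text
12.7 [ 0.4867 -0.007   0.279 ] yaw 34.07907892547452 tool z [-0.0001  0.0001 -1.    ] F [-3.576   3.8995 -8.7939] T [ 0.7614  0.726  -0.2058] w 0.025724360814605596 q [-0.2444  0.2698  1.6975  0.0001  1.1744  0.7315]
shift units [-0.0348 -0.0499 -0.0016] turn units [-0.0018  0.     -0.0482]
0 pod top z 0.15772202068275878
5 pod top z 0.27755102950119404
6 pod top z 0.27728490651201004
5 board_left (0.048184260662686995, -0.024614152581364124)
5 board_front (0.0037228664101576214, 0.5141842617319492)
5 rack (0.09353219333631557, -0.012135242837754134)
5 vial (-0.04322550630639377, 0.38522206261471936)
5 clamp (0.3193448036759685, 0.05334441822891911)
board front dz mm 0.06222403762168316
6 board_left (0.044362600183180945, -0.005667421623485325)
6 board_front (-0.0023914001586504696, 0.5271391148950713)
6 rack (0.14394031430151344, -0.06799296045199554)
6 vial (-0.07284216723042647, 0.4224452151677589)
6 clamp (0.32417537586690237, 0.058470946248629474)
board front dz mm -0.16443114641445655
```

View pics/top6.png

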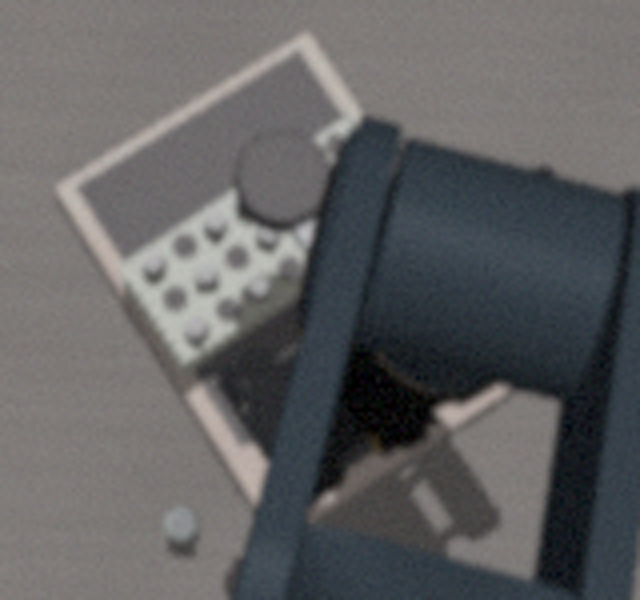

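The base, rack and vial haven't moved, and the vial's 0.4 px is a shadow and noise effect since it stands apart. The pull is drifting down (8.8 N) and a side force of about 5 N is building. I'll trim both so the hold stays steady at the stop.

Call:
send_rows(series=[[[0, -0.02, -0.012], [0, 0, 0]], [[0, 0, 0], [0, 0, 0]], [[0, 0, 0], [0, 0, 0]], [[0, 0, 0], [0, 0, 0]], [[0, 0, 0], [0, 0, 0]], [[0, 0, 0], [0, 0, 0]]])

```text
time_s: 13.3
tool_pos: [0.4866, -0.0068, 0.279]
ee_rot: [0.0, 0.956, 0.293, 0.0]
force: [-1.5, -0.5, -13.7]
width: 0.0261
```

Call:
send_rows(series=[[[0, 0, 0], [0, 0, 0]], [[0, 0, 0], [0, 0, 0]], [[0, 0, 0], [0, 0, 0]], [[0, 0, 0], [0, 0, 0]], [[0, 0, 0], [0, 0, 0]], [[0, 0, 0], [0, 0, 0]], [[0, 0, 0], [0, 0, 0]], [[0, 0, 0], [0, 0, 0]]])

```text
time_s: 13.97
tool_pos: [0.4865, -0.0067, 0.279]
ee_rot: [0.0, 0.956, 0.293, -0.0]
force: [0.8, -0.6, -15.9]
width: 0.0258
```

Call:
send_rows(series=[[[0, 0, 0], [0, 0, 0]], [[0, 0, 0], [0, 0, 0]], [[0, 0, 0], [0, 0, 0]], [[0, 0, 0], [0, 0, 0]], [[0, 0, 0], [0, 0, 0]], [[0, 0, 0], [0, 0, 0]], [[0, 0, 0], [0, 0, 0]], [[0, 0, 0], [0, 0, 0]]])

```text
time_s: 14.63
tool_pos: [0.4865, -0.0067, 0.279]
ee_rot: [0.0, 0.956, 0.293, -0.0]
force: [0.5, -1.7, -18.0]
width: 0.0256
```

Call:
send_rows(series=[[[0, 0.005, 0.006], [0, 0, 0]], [[0, 0, 0], [0, 0, 0]], [[0, 0, 0], [0, 0, 0]], [[0, 0, 0], [0, 0, 0]], [[0, 0, 0], [0, 0, 0]], [[0, 0, 0], [0, 0, 0]]])

```text
time_s: 15.13
tool_pos: [0.4865, -0.0067, 0.279]
ee_rot: [0.0, 0.956, 0.293, 0.0]
force: [-1.3, -0.3, -17.1]
width: 0.0259
```

Call:
send_rows(series=[[[0, 0, 0], [0, 0, 0]], [[0, 0, 0], [0, 0, 0]], [[0, 0, 0], [0, 0, 0]], [[0, 0, 0], [0, 0, 0]], [[0, 0, 0], [0, 0, 0]], [[0, 0, 0], [0, 0, 0]], [[0, 0, 0], [0, 0, 0]], [[0, 0, 0], [0, 0, 0]]])

```text
time_s: 15.8
tool_pos: [0.4866, -0.0067, 0.279]
ee_rot: [0.0, 0.956, 0.293, 0.0]
force: [-1.0, -2.8, -16.7]
width: 0.0255
```

The hold is steady: 16.7 N against the stop, height 0.279, button flush. I'll take one last look at the base before handing in.

Run:
```python
from cell import ctrl
import cv2,numpy as np
from h import *
p,d=ctrl.snapshot("side"); np.save("side7.npy",d); cv2.imwrite("pics/side7.png",cv2.resize(p[130:280,190:350,::-1],None,fx=4,fy=4,interpolation=cv2.INTER_CUBIC))
R=cloud("side","7").reshape(-1,3); q=R[(np.hypot(R[:,0]-.5868,R[:,1]-.0622)<.03)&(R[:,2]>.14)]
print("pod top z",np.percentile(q[:,2],90))
A,B=cloud("side","0")[...,2],cloud("side","7")[...,2]
for nm,s in dict(left=np.s_[218:250,212:232],right=np.s_[218:226,307:314],collar_clamp=np.s_[203:208,312:315],rack=np.s_[230:250,238:268]).items(): print(nm,"dz mm",np.nanmedian((B-A)[s])*1e3)
```

```text
pod top z 0.27737302514640483
left dz mm 0.045629270317482096
right dz mm -0.3494561384810302
collar_clamp dz mm 0.30049676014598514
rack dz mm -0.12610039422350505
```

Run:
```python
from cell import ctrl
print(ctrl.observe()['force'],ctrl.close_job()); o=ctrl.observe(); print(o['time_s'],o['tool_pos'],o['force'],o['width'])
```

```text
the job is handed in; nothing more can be done
[ -0.91027405  -1.33634529 -16.13337514] None
the job is handed in; nothing more can be done
```

View pics/side7.png

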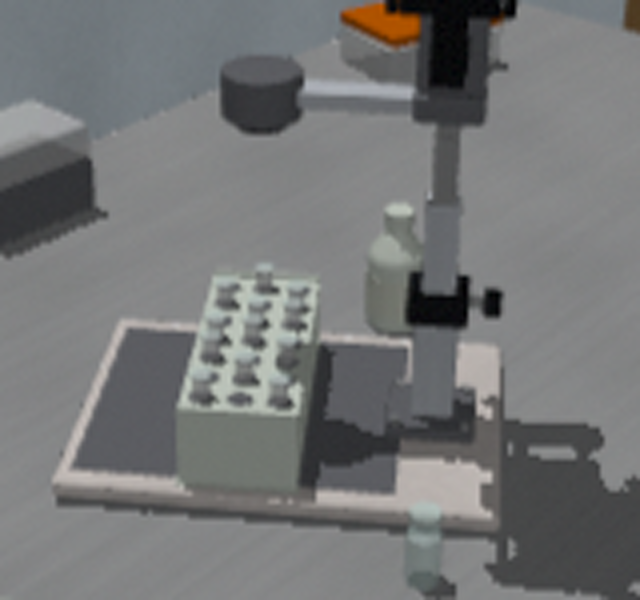

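The mast is fully out, and I handed the job in at about 15.9 s with the arm still holding the grip up there and the button squeezed. I pinched the grip across its 44 mm faces and pulled it straight up past the first stop to the second.

**Last checks**
- **Button:** the finger opening read about 25.8 mm, against a 26 mm grip, so it is flush.
- **Height:** the grip rose 120 mm (TCP from 0.159 to 0.279 m), and the camera pod's top rose from 0.158 to 0.277 m in the side view. It stalled there with the pull rising, so it is on the hard stop.
- **Pull:** steady at about 16 N on hand-in. Earlier it had crept up to 23 N, then down to 9 N, so I trimmed it.
- **Base and objects:** height changes on the board and rack were within about 0.35 mm, which is depth noise. The rack, vial and bottle look unmoved in the side view.

**Disagreements or gaps**
- One image-shift check read 0.3–0.5 px at the board's front edge, the vial and the clamp screw. The vial stands apart from the stand and nothing came near it, so I put this down to moving shadows and noise.
- The robot gave no readings after hand-in, so the final second's hold was not measured.

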